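Clip the sample slide over the counter's window

TASK

Load the yellow sample slide into the radiation counter: press the red thumb bar down with one fingertip so that the spring clip opens, and while you keep it down push the slide along its guides with the other fingertip, under the clip, until it is fully home against the end stop. Then let the bar up so that the clip holds the slide, and take the hand away. Do not pick the slide up or knock the other things about.

Things in the scene. Friction and masses are not known exactly. Their poses are not given: they have to be found in the camera images.
- counter: Fixed low white bench counter, 275 x 190 mm, with a flat aluminium stage 38 mm above the table. Origin on the table plane. x: the direction the slide is pushed (away from the robot at yaw 0); y: towards the clip's side (left); z up. In this frame the slide's channel runs along x at y = 0, from x = -113 mm, between guide bars 52 mm apart and 5 mm high above the stage.
- seat (a point): Fixed point on the stage on the channel's centre line, at x = 9, y = 0 mm in the counter's frame, over the round detector window: the slide's underside centre comes here when it is home. Axes as the counter.
- end_stop (a point): Fixed: middle of the foot of the end stop's face, at x = 34, y = 0 mm in the counter's frame; the slide's front edge meets it. The stop is 9 mm high above the stage. From 20 mm beyond it a display panel stands 2 to 10 mm above the stage, its knob to 16 mm.
- jaw (a point): Fixed point on the stage under the middle of the clip's jaw, at x = 11, y = 15 mm in the counter's frame. The jaw is a steel bar 22 mm long along x (x = 0 to 22); closed, it reaches down to the stage and blocks the slide. Its arm, from the jaw to the hinge, tops out 15 mm above the stage closed, about 26 mm with the clip open.
- hinge (a point): Fixed: middle of the clip's hinge pin, which runs along the counter's x, at x = 11, y = 38 mm, 5 mm above the stage. The clip rocks about it: bar down, jaw up.
- slide: Loose yellow flat sample slide with a brown sample disc, 50 x 50 mm, 5 mm thick, about 60 g, lying in the channel short of the clip, 1 mm play at each side. Origin at the centre of its underside; x the push direction. Along its rear edge (x = -25 to -20 mm) stands a push lip 34 mm wide (y = -17 to 17), its top 18 mm above the stage.
- slide_back (a point): Middle of the slide's flat rear face, 9 mm above the stage: the place to push, along its +x. Axes as the slide.
- thumb_bar (a point): Red ribbed thumb bar on the clip (clip_c5 in rules): 66 mm along the counter's x, 22 mm wide, 4 mm thick. This point is the centre of its top face. Closed, it slopes up away from the channel by 0.55 rad, its centre 20 mm above the stage; fully pressed it is level, top 8 mm above the stage, centre at x = 11, y = 62 mm in the counter's frame. A pressing fingertip can slide along it.
- clip (a joint): Rocker angle of the spring clip, rad: 0 closed on the bare stage, 0.55 bar fully down (limit), about 0.22 when the jaw rests on the slide; above about 0.28 the jaw clears the slide's top. It springs back when let go. At the bar's middle about 4 N starts it and 8 N holds it fully down.
- blank_slide: Bystander: loose grey slide of the same shape, parked in a shallow nest on the counter's right-hand side. Leave it.
- dish_a: Bystander: loose clear dish with brown grains, 60 mm across, 15 mm high, on the table to the right of the counter.
- dish_b: Bystander: loose clear dish with dark brown grains, 60 mm across, 15 mm high, on the table to the left of the counter.
- jar: Bystander: loose white jar, 54 mm across, 85 mm tall, on the table to the right of the counter.
- blue_cap: Bystander: loose blue jar cap, 54 mm across, 9 mm high, on the table to the right of the counter.
- survey_meter: Bystander: loose black handheld radiation meter, 145 x 76 x 36 mm, on the table to the left of the counter.
- pen: Bystander: loose black pen, 120 mm long, 10 mm thick, on the table to the left of the counter.
There are look-alikes about, which are no part of the job. Several things have the shape of the slide; the one meant has the colours described above.

How it is judged:
By the outcome, as a careful person would: the job done as asked, in the order asked, and still so for the second after the job is handed in, with the robot touching nothing.
It also fails if it takes over 54 s, if anything falls off the work surface, if the arm or the gripper's body presses on something with over 40 N, if the wrist force passes 120 N, or if a joint passes its speed limit or range.

ROBOT

A 6-joint arm with a two-finger parallel gripper is mounted at the origin on the work surface. World frame = base frame: x ahead of the robot, y to its left, z up, the work surface at z = 0. Lengths are in mm, angles in rad, forces in N, time in s.
With the tool pointing down it reaches from about 350 to 875 mm from the base axis. Payload 4.2 kg.
Tool frame: the origin (TCP) lies between the finger pads; the fingertips stand 19 mm ahead of it and the grasp point (between the pads) is the TCP; z points along the fingers, y is the line along which they close (so a half turn about z gives the same grasp; the last joint's range is limited). The gripper opens to 85 mm and grips with 20 to 120 N. Pads are 22 mm wide; open, the fingers measure 114 mm over their backs; the gripper's body (76 mm by 85 mm) begins 54 mm behind the grasp point. The pads swing forward as they close: fully open they stand 13 mm farther back than shut.
Start: joints at [1.422, 0.385, 0.008, 0, -1.194, -0.259], TCP at [247.836, 573.739, 224.212] pointing down, gripper open.
Joint ranges: [-3.14, 3.14], [-1.21, 2.06], [-1.07, 1.41], [-3.16, 2.05], [-2.99, -0.16], [-3.1, 3.1]. Speed limits (rad/s): [2.79, 2.79, 3.14, 3.14, 3.14, 3.14].

INTERFACE

Orientations are given as a unit quaternion [w, x, y, z].
In Python, from bench import bot gives the robot as it stands. The module is installed in compiled form; this text tells all that it offers.
- The arm moves only by the tool step_arm, never from a script. Its argument "plan" is a list of rows, each a list of 7 numbers: the shift along the world's x, y, z in units of 20 mm (1.0 is 20 mm), then the turn, a rotation vector about the world's x, y, z in units of 0.1 rad (1.0 is 0.1 rad), then the finger opening in mm, from 0 to 85.4. In form: [[dx, dy, dz, rx, ry, rz, grip], ...]. A call has 1 to 10 rows; each row shifts and turns the commanded pose from where the row before left it; what a row does not reach is not made up. A row lasts 1/12 s, in which the tool goes at most 41.7 mm and 7.16 degrees, less where a joint would pass 70% of its speed; a pose out of reach is approached as far as the arm can. A call with a number of a shift or a turn outside -1 to 1 is refused whole. A call with a gripper value outside its range is refused whole. The fingers move at their own pace and stop on an object; the grip force is fixed at half the most. Time passes only in rows, so rows that do not move let the fingers close. It gives the time, the measured TCP pose, the force and the opening at its end, in the units of the state.
- bot.state(): the state, without advancing time (a new reading comes with each control period).
- bot.read_camera(name): name is "side" or "top" or "wrist"; returns a dict with "pixels" (400x640x3 uint8, red, green, blue), "depth" (400x640 float32, mm along the optical axis (not along the pixel's ray), 0 where there is no reading), "mtx" (3x3 intrinsics, pixels), "dist_coeffs" ([k1, k2, p1, p2, k3] as OpenCV has them; the pictures are not rectified), "R" (3x3) and "t" (3): a world point X has camera coordinates R X + t; the wrist camera has in their place "tool_from_camera" (4x4, takes a point from camera to tool coordinates, whose origin is the TCP and whose axes are the flange's). Camera axes: x right, y down, z forward; pixel columns grow to the right and rows downward; lengths in mm; the calibration is good to about 2 mm. A picture is of the moment at which its call begins: read the wrist's pose just before it.
- bot.close_job(): hands the job in, once; it reports no verdict.
Trained networks look in a picture, given as the dict that the camera call returned (one of the last four; its "shot" number tells which), for a name from the list of things; names that differ only in an ending like _2 or _b are one class to them, and where a whole thing is asked for, a point or a joint stands for the part that bears it (a point fixed in the world has none). Each returns a list of dicts, best first, with "confidence" (0 to 1); they miss things now and then, are a little off and sometimes report something else, mostly with a low value. They report only what shows in the picture. A call takes as long as a camera call. They do not tell look-alikes from the thing itself.
- bot.find_in(query, picture): "rect" ([left, top, right, bottom] in pixels, round what is visible of it).
- bot.trace(query, picture): "region" (400x640 bool, what is visible of it) and "rect" ([left, top, right, bottom] in pixels, round what is visible of it).
The state is a dict: "clock": time; "qpos": joint angles; "qvel": joint speeds; "joint_efforts": joint torques, N m; "eef_pos": TCP position; "tool_rot": TCP orientation; "wrist_force": force on the tool from outside, world axes, zero at the start; "ft_torque": the same for the moment, N m; "opening": finger opening in mm.
Only numpy, scipy, OpenCV 4.12 (cv2) and the standard library are available. Lean on these libraries where they do the work, as an engineer would, in place of code of your own. Each camera call takes 0.05 s, during which the arm holds its last target. There are 200 camera calls.

## Working session

There is one attempt and no reset: what is moved stays moved. The work goes in short steps, Python scripts to look and compute and a tool call to move; the robot and the scene stay as the last step left them, time stands still between calls to the robot, and variables do not carry over. Pictures are saved under pics/ and viewed, on a budget of 10 in all, crops included, one or two more only if the job needs it, and the job is handed in when it is done.

Besides the shell and the picture viewer there is one more tool, called after ">>>" by a JSON object that holds its "method" and its "body". step_arm: Moves the arm, as the interface text tells. Shifts and turns lie within -1 to 1; 1 stands for 20 mm of shift or 0.1 rad of turn. Its arguments: {"type":"object","properties":{"plan":{"type":"array"}},"required":["plan"]}

```bash
mkdir -p pics; cat > h.py <<'E'
import numpy as np, cv2
from bench import bot
def px2world(p,uv,z):
    """pixel -> world point on the plane z (fixed cameras)"""
    n=cv2.undistortPoints(np.array(uv,float).reshape(-1,1,2),p["mtx"],np.array(p["dist_coeffs"])).reshape(-1,2)
    R=np.array(p["R"]);t=np.array(p["t"]);C=-R.T@t
    d=np.c_[n,np.ones(len(n))]@R
    return C+d*((z-C[2])/d[:,2])[:,None]
def dep2world(p,uv):
    uv=np.array(uv).reshape(-1,2)
    n=cv2.undistortPoints(uv.astype(float).reshape(-1,1,2),p["mtx"],np.array(p["dist_coeffs"])).reshape(-1,2)
    z=p["depth"][uv[:,1].astype(int),uv[:,0].astype(int)][:,None]
    return (np.c_[n,np.ones(len(n))]*z-np.array(p["t"]))@np.array(p["R"])
def w2px(p,X):
    r,_=cv2.Rodrigues(np.array(p["R"]))
    return cv2.projectPoints(np.array(X,float).reshape(-1,1,3),r,np.array(p["t"],float),p["mtx"],np.array(p["dist_coeffs"]))[0].reshape(-1,2)
def save(n,im,s=1):
    cv2.imwrite(f"pics/{n}.png",cv2.resize(im[:,:,::-1],None,fx=s,fy=s,interpolation=cv2.INTER_CUBIC))
E
python3 - <<'E'
from h import *
s=bot.state();print(s)
for c in("top","side"):
    p=bot.read_camera(c); save(c,p["pixels"]); print(c,-np.array(p["R"]).T@p["t"])
    for q in("slide","thumb_bar","counter"):
        for r in bot.trace(q,p)[:4]:
            m=np.argwhere(r["region"])[:,::-1]; 
            print(q,round(r["confidence"],2),np.round(r["rect"]),np.round(np.median(dep2world(p,m),0)))
E
```

```text
{'clock': 0.0, 'qpos': array([ 1.42158341e+00,  3.85529598e-01,  6.63653264e-03, -4.92730587e-04,
       -1.19395840e+00, -2.58602454e-01]), 'qvel': array([-0.00051566, -0.00121159, -0.00089696,  0.00150303,  0.00171269,
        0.00133624]), 'joint_efforts': array([ 1.54796377e-03, -3.92292488e+01,  1.88398272e+01,  4.18598548e+00,
       -4.54592344e-03, -7.16492679e-06]), 'eef_pos': array([247.62607023, 573.21606616, 223.14296677]), 'tool_rot': array([ 1.03855084e-03,  9.79263807e-01, -2.02586496e-01, -1.72468195e-04]), 'wrist_force': array([-0.10198163,  0.00119205,  0.20351282]), 'ft_torque': array([0.03230281, 0.00769095, 0.00899198]), 'opening': 85.39585696208215}
top [447.92308999  67.31897326 858.47946318]
slide 0.97 [402. 191. 435. 220.] [ 591. -128.   43.]
slide 0.93 [364. 276. 396. 307.] [412. -41.   5.]
slide 0.65 [446. 278. 475. 306.] [ 404. -211.    5.]
slide 0.56 [296. 146. 345. 216.] [655.  87.  36.]
thumb_bar 0.92 [373. 176. 400. 208.] [627. -63.  55.]
thumb_bar 0.33 [442. 124. 464. 143.] [ 768. -228.    9.]
thumb_bar 0.16 [302. 243. 341. 284.] [470.  80.   9.]
counter 0.71 [350. 117. 479. 254.] [ 643. -109.   39.]
side [ 393.11723769 -604.41578632  581.22759778]
slide 0.77 [233. 259. 266. 281.] [408. -49.   5.]
slide 0.74 [329. 254. 358. 280.] [ 589. -135.   44.]
slide 0.71 [243. 324. 274. 352.] [ 403. -216.    6.]
thumb_bar 0.89 [330. 224. 363. 251.] [627. -65.  55.]
counter 0.74 [282. 211. 442. 339.] [ 625. -146.   38.]
counter 0.38 [285. 232. 319. 254.] [541.  -6.   9.]
counter 0.25 [332. 224. 366. 249.] [626. -64.  55.]
```

View pics/top.png

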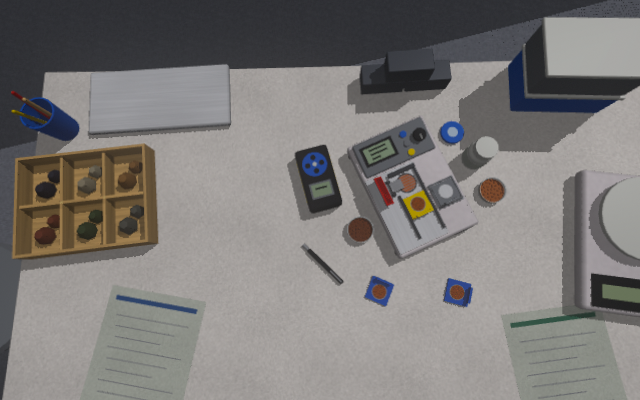

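View pics/side.png

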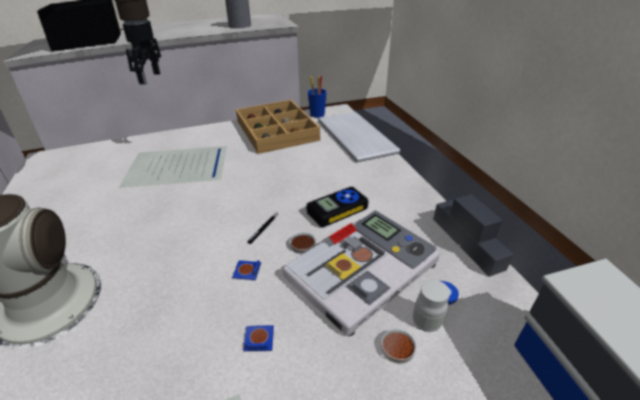

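The yellow slide with the brown disc sits in the channel at top (418,205). The others of its shape are the grey blank at (446,191) and two blue slides at (379,291) and (457,292). Only (418,205) is yellow. Next I'll fit the counter frame and check it in an enlarged crop with an overlay.

```bash
cat >> h.py <<'E'
def T(o,yaw,P):
    c,s=np.cos(yaw),np.sin(yaw); P=np.atleast_2d(np.array(P,float))
    return np.c_[o[0]+c*P[:,0]-s*P[:,1],o[1]+s*P[:,0]+c*P[:,1],P[:,2]]
def rect(o,yaw,m):
    pass
E
python3 - <<'E'
from h import *
p=bot.read_camera("top")
def fit(m,z,lab):
    k=np.argwhere(m)[:,::-1]; W=px2world(p,k,z)[:,:2].astype(np.float32)
    r=cv2.minAreaRect(W); print(lab,np.round(r[0],1),np.round(r[1],1),round(r[2],1)); return r
reg=bot.trace("counter",p)[0]["region"].astype(np.uint8)
reg=cv2.morphologyEx(reg,cv2.MORPH_CLOSE,np.ones((9,9)))
fit(reg>0,38,"counter")
# depth-based
yy,xx=np.mgrid[100:270,330:490]; uv=np.c_[xx.ravel(),yy.ravel()]
W=dep2world(p,uv); k=(W[:,2]>30)&(W[:,2]<50)
m=np.zeros((400,640),np.uint8); m[uv[k,1],uv[k,0]]=1
m=cv2.morphologyEx(m,cv2.MORPH_OPEN,np.ones((3,3)))
n,l,st,_=cv2.connectedComponentsWithStats(m); i=1+np.argmax(st[1:,4]); fit(l==i,38,"depth")
print("stage z median",np.median(W[k,2]))
hsv=cv2.cvtColor(p["pixels"],cv2.COLOR_RGB2HSV)
y=(hsv[...,0]>22)&(hsv[...,0]<35)&(hsv[...,1]>150)&(hsv[...,2]>90)
y[:180]=0;y[:,:390]=0
y[230:]=0; y[:,445:]=0
fit(cv2.morphologyEx(y.astype(np.uint8),cv2.MORPH_CLOSE,np.ones((9,9)))>0,43,"slide")
t=bot.trace("thumb_bar",p)[0]["region"]; fit(t,58,"bar"); print(np.median(dep2world(p,np.argwhere(t)[:,::-1]),0))
E
```

```text
counter [ 638.2 -116.8] [274.5 194.5] 22.8
depth [ 638.7 -118.6] [275.2 190.6] 23.0
stage z median 38.79987510234847
slide [ 592. -130.] [48.8 50.4] 22.9
bar [627.  -69.4] [66.8 53.5] 23.4
[626.38748868 -62.69956918  54.82739378]
```

```bash
cat > ov.py <<'E'
from h import *
def ov(p,o,yaw,name,crop,s,slx=-47.6,proj=None):
    proj=proj or (lambda X:w2px(p,X))
    im=p["pixels"].copy(); l,t,r,b=crop; im=cv2.resize(im[t:b,l:r],None,fx=s,fy=s,interpolation=cv2.INTER_CUBIC)
    def box(x0,x1,y0,y1,z,c,P=None):
        P=P if P is not None else [[x0,y0,z],[x1,y0,z],[x1,y1,z],[x0,y1,z]]
        q=(proj(T(o,yaw,P))-[l,t]+.5)*s
        cv2.polylines(im,[q.astype(int)],True,c,1,cv2.LINE_AA)
    box(-137.5,137.5,-95,95,38,(0,255,0))
    box(-113,34,-26,26,43,(0,255,255))
    box(slx-25,slx+25,-25,25,43,(255,0,255)); box(slx-25,slx-20,-17,17,56,(255,0,255))
    q=[(56.9+a*11*.8525,58+a*11*.5227) for a in(-1,1)]
    box(0,0,0,0,0,(0,0,255),[[-22,q[0][0],q[0][1]],[44,q[0][0],q[0][1]],[44,q[1][0],q[1][1]],[-22,q[1][0],q[1][1]]])
    cv2.imwrite(f"pics/{name}.png",im[:,:,::-1])
E
python3 - <<'E'
from ov import *
p=bot.read_camera("top"); ov(p,(638.5,-117.8),.4,"ov1",(340,110,485,260),4)
E
```

```text
(no output)
```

View pics/ov1.png

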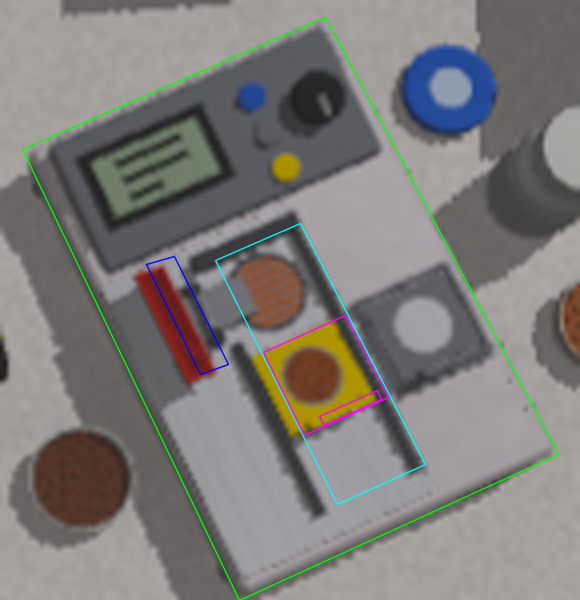

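The crop confirms the yellow slide with its brown disc at crop (312,375), just short of the clip. It also shows the channel about 7 mm left of the body's centre line, so I'm shifting the frame origin to about (635.8, -111.5), yaw 0.40. Now I'll move over it for a close wrist view.

>>> {"method": "step_arm", "body": {"plan": [[0.4,-0.85,0,0,0,0,72],[0.4,-0.85,0,0,0,0,72],[0.4,-0.85,0,0,0,0,72],[0.4,-0.85,0,0,0,0,72],[0.4,-0.85,0,0,0,0,72],[0.4,-0.85,0,0,0,0,72],[0.4,-0.85,0,0,0,0,72],[0.4,-0.85,0,0,0,0,72],[0.4,-0.85,0,0,0,0,72],[0.4,-0.85,0,0,0,0,72]]}}

```text
clock: 1.43
eef_pos: [328.4, 402.2, 224.3]
tool_rot: [-0.0, 0.979, -0.203, 0.0]
wrist_force: [0.4, 0.4, 0.0]
opening: 71.9
```

>>> {"method": "step_arm", "body": {"plan": [[0.4,-0.85,0,0,0,0,72],[0.4,-0.85,0,0,0,0,72],[0.4,-0.85,0,0,0,0,72],[0.4,-0.85,0,0,0,0,72],[0.4,-0.85,0,0,0,0,72],[0.4,-0.85,0,0,0,0,72],[0.4,-0.85,0,0,0,0,72],[0.4,-0.85,0,0,0,0,72],[0.4,-0.85,0,0,0,0,72],[0.4,-0.85,0,0,0,0,72]]}}

```text
clock: 2.27
eef_pos: [408.2, 232.2, 224.4]
tool_rot: [-0.0, 0.979, -0.203, 0.0]
wrist_force: [-0.5, 0.8, -0.7]
opening: 71.7
```

>>> {"method": "step_arm", "body": {"plan": [[0.4,-0.85,0,0,0,0,72],[0.4,-0.85,0,0,0,0,72],[0.4,-0.85,0,0,0,0,72],[0.4,-0.85,0,0,0,0,72],[0.4,-0.85,0,0,0,0,72],[0.4,-0.85,0,0,0,0,72],[0.4,-0.85,0,0,0,0,72],[0.4,-0.85,0,0,0,0,72],[0.4,-0.85,0,0,0,0,72],[0.4,-0.85,0,0,0,0,72]]}}

```text
clock: 3.1
eef_pos: [487.9, 62.1, 224.3]
tool_rot: [-0.0, 0.979, -0.203, 0.0]
wrist_force: [-0.8, 0.8, 0.1]
opening: 72.0
```

>>> {"method": "step_arm", "body": {"plan": [[0.4,-0.85,0,0,0,0,72],[0.4,-0.85,0,0,0,0,72],[0.4,-0.85,0,0,0,0,72],[0.4,-0.85,0,0,0,0,72],[0.4,-0.85,0,0,0,0,72],[0.4,-0.85,0,0,0,0,72],[0.4,-0.85,0,0,0,0,72],[0.4,-0.85,0,0,0,0,72],[0,0,0,0,0,0.4,72],[0,0,0,0,0,0,72]]}}

```text
clock: 3.93
eef_pos: [551.6, -73.8, 223.9]
tool_rot: [0.0, 0.983, -0.184, -0.0]
wrist_force: [0.4, 0.2, -0.2]
opening: 72.1
```

```bash
cat >> h.py <<'E'
from scipy.spatial.transform import Rotation as Ro
def wrist():
    s=bot.state(); p=bot.read_camera("wrist"); q=s["tool_rot"]
    A=np.eye(4); A[:3,:3]=Ro.from_quat([q[1],q[2],q[3],q[0]]).as_matrix(); A[:3,3]=s["eef_pos"]
    M=np.linalg.inv(A@np.array(p["tool_from_camera"])); p["R"]=M[:3,:3]; p["t"]=M[:3,3]; return p
E
python3 - <<'E'
from ov import *
p=wrist(); print(np.round(np.array(p["tool_from_camera"]),2).tolist())
np.savez("w1.npz",**{k:p[k] for k in("pixels","depth","mtx","dist_coeffs","R","t")})
ov(p,(635.8,-111.5),.4,"w1",(0,0,640,400),1)
hsv=cv2.cvtColor(p["pixels"],cv2.COLOR_RGB2HSV)
def fit(m,z,lab):
    W=px2world(p,np.argwhere(m)[:,::-1],z)[:,:2].astype(np.float32); r=cv2.minAreaRect(W); print(lab,m.sum(),np.round(r[0],1),np.round(r[1],1),round(r[2],1))
for q in("slide","thumb_bar"):
    for r in bot.trace(q,p)[:3]:
        m=np.argwhere(r["region"])[:,::-1];W=dep2world(p,m); print(q,round(r["confidence"],2),np.round(r["rect"]),np.round(np.median(W,0),1)); fit(r["region"],43 if q=="slide" else 58,q)
E
```

```text
[[-0.0, -0.94, -0.33, 85.5], [1.0, -0.0, -0.0, 0.65], [0.0, -0.33, 0.94, -150.24], [0.0, 0.0, 0.0, 1.0]]
slide 0.93 [324.  69. 405. 150.] [ 592.5 -130.4   43.9]
slide 3226 [ 591.2 -130.6] [53.3 49.9] 24.5
slide 0.78 [454. 218. 508. 259.] [ 406.3 -212.     5.9]
slide 1976 [ 427.7 -202. ] [53.3 47. ] 74.4
slide 0.58 [320. 263. 362. 302.] [413.5 -43.2   5.9]
slide 1609 [434.7 -48.6] [44.7 47.3] 66.1
thumb_bar 0.92 [236.  65. 318. 147.] [628.6 -62.4  56. ]
thumb_bar 2878 [628.3 -70.6] [65.2 55.3] 23.7
```

View pics/w1.png

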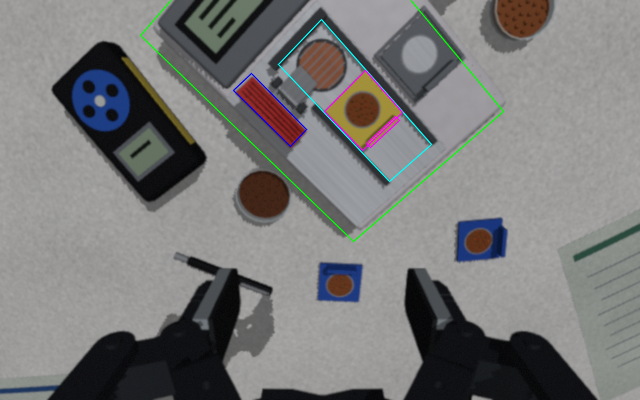

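The overlay fits the channel, the slide at (362,110) and the red bar at (270,110). The fingertips show at (225,275) and (420,275). I'll read their heights from the depth image and refine slide x.

```bash
python3 - <<'E'
from h import *
p=dict(np.load("w1.npz"))
s=bot.state();q=s["tool_rot"];Rt=Ro.from_quat([q[1],q[2],q[3],q[0]]).as_matrix()
yy,xx=np.mgrid[260:400,0:640]; uv=np.c_[xx.ravel(),yy.ravel()]
uv=uv[p["depth"][uv[:,1],uv[:,0]]>0]
W=dep2world(p,uv); L=(W-s["eef_pos"])@Rt
k=(W[:,2]>150)
for sg in(1,-1):
    a=L[k&(sg*L[:,1]>0)]; zt=np.percentile(a[:,2],99.5); t=a[a[:,2]>zt-6]
    print(sg,"tip z",zt,"max",a[:,2].max(),"x",np.percentile(t[:,0],[2,98]),"y",np.percentile(t[:,1],[2,98]),len(t))
hsv=cv2.cvtColor(p["pixels"],cv2.COLOR_RGB2HSV)
y=((hsv[...,0]>20)&(hsv[...,0]<35)&(hsv[...,1]>120)).astype(np.uint8); y[:60]=0;y[160:]=0;y[:,:315]=0;y[:,420:]=0
uv=np.argwhere(y)[:,::-1]; W=dep2world(p,uv)
o=np.array([635.8,-111.5]);c,sn=np.cos(.4),np.sin(.4)
d=W[:,:2]-o; X=d@[c,sn]; Y=d@[-sn,c]
f=(W[:,2]<46)&(W[:,2]>38); print("flat x",np.percentile(X[f],[1,99]),"y",np.percentile(Y[f],[1,99]))
g=W[:,2]>49; print("lip",g.sum(),np.percentile(X[g],[2,50,98]),np.percentile(Y[g],[2,98]),W[g,2].max())
E
```

```text
1 tip z -18.654198625746957 max -14.599849371094923 x [-8.28362367 12.81240991] y [37.61779583 48.80249682] 394
-1 tip z -18.486454862544647 max -15.258938008678898 x [-8.26010331 12.96224756] y [-45.10380353 -33.90340871] 368
flat x [-70.46272142 -23.13767537] y [-24.76445922  24.52061863]
lip 255 [-71.43298633 -68.58424722  -6.99962347] [-16.23578219  15.94042471] 374.1126028858592
```

```bash
python3 - <<'E'
from h import *
p=dict(np.load("w1.npz")); s=bot.state();q=s["tool_rot"];Rt=Ro.from_quat([q[1],q[2],q[3],q[0]]).as_matrix()
print(p["mtx"].round(1).tolist(),s["eef_pos"])
for z in(-18,0,6,12,19): print(z,w2px(p,[s["eef_pos"]+Rt@[x,y,z] for x in(-11,11) for y in(36,50)]).round().tolist())
for uv in [(233,272),(228,285),(222,300),(212,320),(412,272),(418,285),(425,300),(430,320)]:
    print(uv,p["depth"][uv[1],uv[0]],((dep2world(p,uv)-s["eef_pos"])@Rt).round(1))
E
```

```text
[[359.6, 0.0, 322.1], [0.0, 359.6, 203.0], [0.0, 0.0, 1.0]] [551.46388508 -72.41432075 224.2237246 ]
-18 [[400.0, 313.0], [431.0, 313.0], [404.0, 269.0], [437.0, 269.0]]
0 [[392.0, 291.0], [421.0, 290.0], [396.0, 250.0], [425.0, 250.0]]
6 [[390.0, 284.0], [418.0, 284.0], [393.0, 244.0], [422.0, 244.0]]
12 [[388.0, 278.0], [415.0, 278.0], [391.0, 239.0], [419.0, 239.0]]
19 [[386.0, 271.0], [412.0, 271.0], [389.0, 233.0], [416.0, 233.0]]
(233, 272) 144.69841 [[ 12.4 -34.2 -22.4]]
(228, 285) 136.9481 [[ 11.6 -34.3 -30.9]]
(222, 300) 127.86953 [[ 11.4 -34.1 -40.5]]
(212, 320) 117.38439 [[ 11.1 -34.6 -51.7]]
(412, 272) 144.86012 [[ 12.2  38.3 -22.3]]
(418, 285) 136.05913 [[ 12.   38.5 -31.7]]
(425, 300) 125.88479 [[ 12.4  38.3 -42.3]]
(430, 320) 118.05907 [[ 10.6  37.8 -51.2]]
```

The depth puts the tips about 18 mm behind the TCP, but the text says 19 mm ahead. I'll cross-check with the fixed cameras before going down.

```bash
python3 - <<'E'
from h import *
s=bot.state();e=s["eef_pos"];q=s["tool_rot"];Rt=Ro.from_quat([q[1],q[2],q[3],q[0]]).as_matrix()
for c in("side","top"):
    p=bot.read_camera(c)
    yy,xx=np.mgrid[0:400,0:640]; uv=np.c_[xx.ravel(),yy.ravel()]; uv=uv[p["depth"][uv[:,1],uv[:,0]]>0]
    W=dep2world(p,uv); L=(W-e)@Rt
    k=(abs(L[:,0])<60)&(abs(L[:,1])<90)&(W[:,2]>120)
    L=L[k]; print(c,k.sum())
    for z0 in range(-120,41,10):
        a=L[(L[:,2]>=z0)&(L[:,2]<z0+10)]
        if len(a)>3: print(z0,len(a),"x",np.percentile(a[:,0],[2,98]).round(),"y",np.percentile(a[:,1],[2,98]).round())
    if c=="side":
        u=w2px(p,e+0*e)[0].astype(int); print(u); save("side2",p["pixels"][max(u[1]-120,0):u[1]+80,u[0]-120:u[0]+120],3)
E
```

```text
side 7487
-120 277 x [-19.  19.] y [-9. 71.]
-110 173 x [-19.  20.] y [-5. 71.]
-100 138 x [-11.  17.] y [27. 71.]
-90 104 x [-16.  17.] y [22. 71.]
-80 104 x [-12.  14.] y [35. 70.]
-70 75 x [-10.  13.] y [40. 71.]
-60 18 x [-6.  6.] y [-6. 52.]
-50 69 x [-10.  11.] y [43. 53.]
-40 68 x [-11.  11.] y [-34.  52.]
-30 83 x [-10.  11.] y [-40.  52.]
-20 25 x [-9. 10.] y [ 2. 45.]
[312 176]
top 17265
-120 72 x [-13.   0.] y [55. 68.]
-110 41 x [-12.  -4.] y [52. 67.]
-100 18 x [-12. -10.] y [56. 68.]
-90 25 x [-16.  -3.] y [37. 68.]
-80 40 x [-12.  -0.] y [44. 68.]
-70 48 x [-13.  -1.] y [43. 66.]
-60 5 x [-13.  -6.] y [45. 58.]
-50 5 x [-11. -10.] y [39. 44.]
-40 5 x [-11. -10.] y [39. 43.]
-30 8 x [-11.  -6.] y [37. 50.]
```

View pics/side2.png

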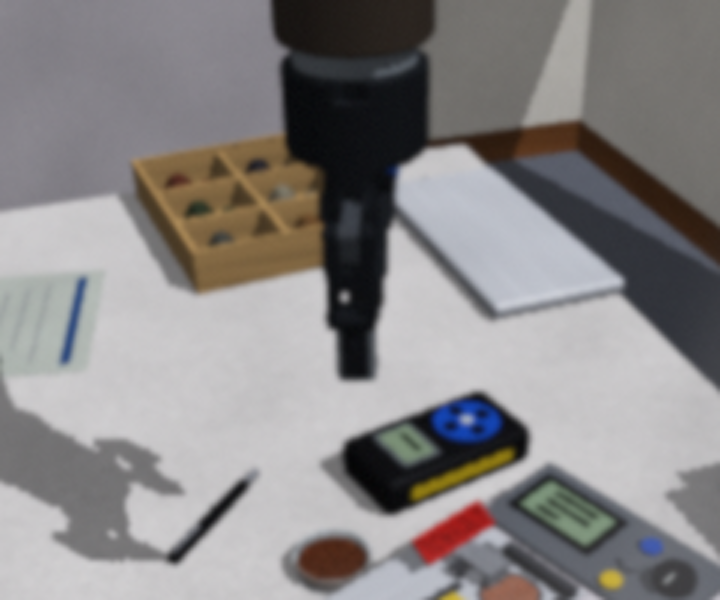

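Both cameras agree: the fingertips are about 16 mm behind the reported TCP, and the finger pair's centre is about 2 mm off along tool y. The measurements fit the stated sizes, so I'll use these offsets. The plan is an opening of 75.5 with the finger line at 43.6° in the counter frame, so the pusher starts at (-87,3) and the presser at (-22,64).

>>> {"method": "step_arm", "body": {"plan": [[0.5,-0.7,0,0,0,-0.4,75.5],[0.54,-0.66,0,0,0,0,75.5],[0,0,-1,0,0,0,75.5],[0,0,-1,0,0,0,75.5],[0,0,-1,0,0,0,75.5],[0,0,-1,0,0,0,75.5],[0,0,-1,0,0,0,75.5],[0,0,-1,0,0,0,75.5],[0,0,-0.5,0,0,0,75.5],[0,0,0,0,0,0,75.5]]}}

```text
clock: 5.02
eef_pos: [570.9, -99.1, 91.9]
tool_rot: [0.001, 0.979, -0.202, -0.003]
wrist_force: [-0.3, 0.7, 0.4]
opening: 75.3
```

```bash
cat > tips.py <<'E'
from ov import *
def tips(name=None,slx=-47.3):
    s=bot.state(); p=wrist(); e=s["eef_pos"];q=s["tool_rot"];Rt=Ro.from_quat([q[1],q[2],q[3],q[0]]).as_matrix()
    yy,xx=np.mgrid[180:400,0:640]; uv=np.c_[xx.ravel(),yy.ravel()]; uv=uv[p["depth"][uv[:,1],uv[:,0]]>0]
    d=p["depth"][uv[:,1],uv[:,0]]; W=dep2world(p,uv); L=(W-e)@Rt
    for sg in(1,-1):
        a=L[(d<152)&(sg*L[:,1]>25)&(sg*L[:,1]<55)&(abs(L[:,0])<20)]; zt=np.percentile(a[:,2],98); t=a[a[:,2]>zt-6]
        c=[np.percentile(t[:,0],[2,98]).mean(), sg*(np.percentile(sg*t[:,1],3)+6.9), zt]
        w=e+Rt@c; dd=w[:2]-[635.8,-111.5]; C,S=np.cos(.4),np.sin(.4)
        print("pusher" if sg>0 else "presser","L",np.round(c,1),"counter",np.round([dd@[C,S],dd@[-S,C],w[2]-38],1))
    print(s["clock"],e.round(1),q.round(4),"F",s["wrist_force"].round(1),s["opening"])
    if name: ov(p,(635.8,-111.5),.4,name,(0,0,640,400),1,slx)
    return p
E
python3 -c "
from tips import *; tips('w2')"
```

```text
pusher L [  1.7  45.  -23.1] counter [-86.2   4.2  77.1]
presser L [  1.7 -43.7 -23.2] counter [-22.   65.6  77. ]
5.0167 [570.9 -99.1  91.9] [ 6.000e-04  9.793e-01 -2.024e-01 -2.500e-03] F [-0.3  0.7  0.4] 75.33045132540714
```

View pics/w2.png

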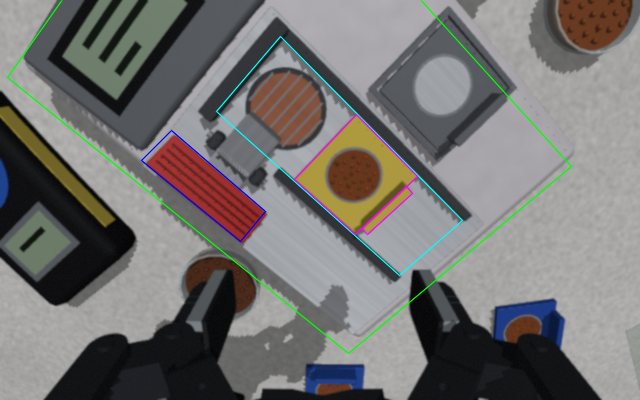

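The picture shows the presser tip (~(225,272)) and pusher tip (~(420,272)) straddling as planned, with the model within about 3 mm of the bar and slide. I'll measure the lip and bar in this same view to cancel calibration bias.

```bash
cat > meas.py <<'E'
from tips import *
def meas(p):
    hsv=cv2.cvtColor(p["pixels"],cv2.COLOR_RGB2HSV); h,sa,v=hsv[...,0],hsv[...,1],hsv[...,2]
    C,S=np.cos(.4),np.sin(.4)
    for n,m in(("slide",(h>20)&(h<35)&(sa>120)),("bar",((h<8)|(h>172))&(sa>150))):
        W=dep2world(p,np.argwhere(m)[:,::-1]); d=W[:,:2]-[635.8,-111.5]; X=d@[C,S];Y=d@[-S,C];Z=W[:,2]-38
        k=(abs(X)<100)&(abs(Y)<95)&(Z>0)&(Z<40); X,Y,Z=X[k],Y[k],Z[k]
        print(n,k.sum(),"x",np.percentile(X,[1,99]).round(1),"y",np.percentile(Y,[1,50,99]).round(1),"z",np.percentile(Z,[2,50,98]).round(1))
        if n=="slide": g=Z>9; print("  lip",g.sum(),"x",np.percentile(X[g],[3,97]).round(1),"y",np.percentile(Y[g],[3,97]).round(1))
E
python3 -c "
from meas import *; p=tips(); meas(p)"
```

```text
pusher L [  1.8  45.  -23. ] counter [-85.    3.6  78.7]
presser L [  1.7 -43.7 -23.2] counter [-21.   65.   78.7]
5.0667 [572.2 -99.2  93.6] [ 4.000e-04  9.793e-01 -2.022e-01 -9.000e-04] F [0.2 0.1 0.9] 75.6885752842113
slide 5065 x [-71.3 -22.8] y [-24.7  -2.2  25.5] z [ 3.6  5.7 18.9]
  lip 765 x [-71.4 -66.8] y [-16.  15.]
bar 4715 x [-22.9  40.5] y [48.3 57.3 66.2] z [15.2 21.  26.2]
```

>>> {"method": "step_arm", "body": {"plan": [[-0.14,-0.06,0,0,0,0,75.5],[0,0,-0.8,0,0,0,75.5],[0,0,-0.8,0,0,0,75.5],[0,0,-0.8,0,0,0,75.5],[0,0,-0.2,0,0,0,75.5],[0,0,0,0,0,0,75.5]]}}

```text
clock: 5.62
eef_pos: [569.8, -100.9, 42.8]
tool_rot: [0.0, 0.979, -0.202, -0.0]
wrist_force: [-1.1, -1.7, 2.9]
opening: 75.3
```

>>> {"method": "step_arm", "body": {"plan": [[0,0,-0.2,0,0,0,75.5],[0,0,-0.2,0,0,0,75.5],[0,0,0,0,0,0,75.5]]}}

```text
clock: 5.87
eef_pos: [570.4, -100.6, 36.0]
tool_rot: [-0.0, 0.979, -0.202, 0.001]
wrist_force: [-2.8, -0.3, 5.5]
opening: 75.8
```

```bash
python3 -c "
from meas import *; p=tips('w3'); meas(p)"
```

```text
pusher L [  7.2  32.4 -18.4] counter [-74.5   7.9  16.4]
presser L [ 11.7 -44.2 -14.9] counter [-16.   57.5  13. ]
5.8667 [ 570.4 -100.6   36. ] [-2.000e-04  9.793e-01 -2.022e-01  1.000e-03] F [-2.8 -0.3  5.5] 75.81021326646908
slide 9493 x [-71.5 -22.6] y [-24.6  -2.8  25.5] z [ 4.   5.6 18.9]
  lip 1665 x [-71.6 -66.8] y [-16.4  15.1]
bar 7829 x [-22.4  40.6] y [49.8 59.4 70.2] z [11.2 14.8 18. ]
```

View pics/w3.png

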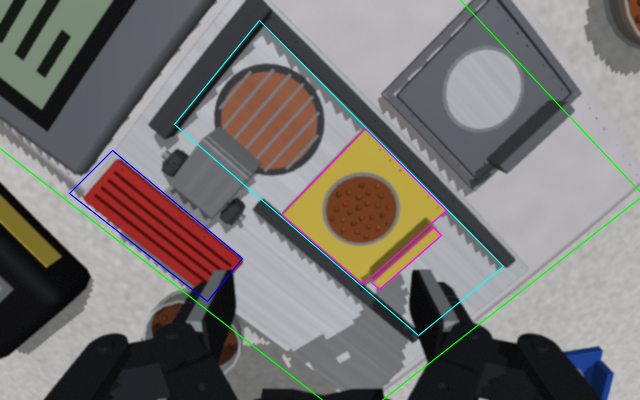

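Picture: the presser is on the bar's near end at (220,270), with the clip partly open. The pusher tip is at (420,272), behind the lip. I'll press on.

>>> {"method": "step_arm", "body": {"plan": [[0,0,-0.15,0,0,0,75.5],[0,0,-0.15,0,0,0,75.5],[0,0,0,0,0,0,75.5]]}}

```text
clock: 6.17
eef_pos: [570.7, -100.2, 30.6]
tool_rot: [-0.0, 0.979, -0.202, 0.001]
wrist_force: [-3.3, 1.7, 8.6]
opening: 75.5
```

```bash
python3 -c "
from meas import *; p=tips(); meas(p)"
```

```text
pusher L [  8.3  32.4 -16.6] counter [-73.2   7.3   9.2]
presser L [ 11.1 -42.6 -16.4] counter [-17.1  57.2   9.1]
6.1667 [ 570.7 -100.2   30.6] [-5.000e-04  9.794e-01 -2.020e-01  1.400e-03] F [-3.3  1.7  8.6] 75.52438435097248
slide 10168 x [-71.5 -22.6] y [-24.6  -2.8  25.5] z [ 4.   5.7 18.9]
  lip 1805 x [-71.6 -66.9] y [-16.4  15.2]
bar 7200 x [-22.8  40.6] y [50.4 60.  71.7] z [ 8.  10.1 11.6]
```

>>> {"method": "step_arm", "body": {"plan": [[0,0,-0.07,0,0,0,75.5],[0,0,0,0,0,0,75.5],[0.23,0.097,0,0,0,0,75.5],[0.23,0.097,0,0,0,0,75.5],[0.23,0.097,0,0,0,0,75.5],[0.23,0.097,0,0,0,0,75.5]]}}

```text
clock: 6.72
eef_pos: [586.2, -94.0, 29.4]
tool_rot: [0.001, 0.979, -0.202, -0.002]
wrist_force: [-8.2, -2.8, 11.0]
opening: 75.4
```

```bash
python3 -c "
from meas import *; p=tips('w4',-28); meas(p)"
```

```text
pusher L [ 11.8  32.3 -14.4] counter [-54.    4.5   5.9]
presser L [ 10.7 -34.5 -16.3] counter [-6.4 51.5  7.6]
6.7167 [586.2 -94.   29.4] [ 0.0011  0.9793 -0.2022 -0.0018] F [-8.2 -2.8 11. ] 75.41427247343209
slide 10298 x [-57.7  -8.6] y [-25.1  -3.4  24.1] z [ 3.8  5.7 18.9]
  lip 1894 x [-57.8 -52.9] y [-16.8  14.8]
bar 6024 x [-23.2  40.7] y [50.3 59.3 71.7] z [7.  8.6 9.9]
```

View pics/w4.png

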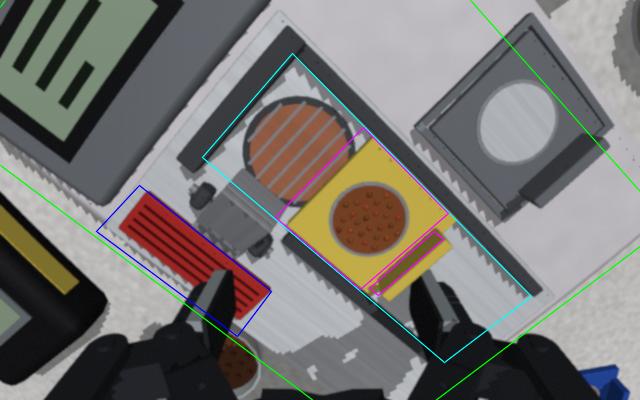

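Slide moving straight (front now at x≈-9), clip open with the bar near level, and the pusher on the lip at (410,270). Continue the push.

>>> {"method": "step_arm", "body": {"plan": [[0.23,0.097,0,0,0,0,75.5],[0.23,0.097,0,0,0,0,75.5],[0.23,0.097,0,0,0,0,75.5],[0.23,0.097,0,0,0,0,75.5]]}}

```text
clock: 7.1
eef_pos: [605.2, -86.3, 29.5]
tool_rot: [0.001, 0.979, -0.202, -0.001]
wrist_force: [-7.1, -3.3, 10.3]
opening: 75.9
```

```bash
python3 -c "
from meas import *; p=tips(); meas(p)"
```

```text
pusher L [ 11.8  32.4 -14.4] counter [-33.6   4.2   6. ]
presser L [ 10.8 -37.8 -16.1] counter [16.4 53.5  7.5]
7.1 [605.2 -86.3  29.5] [ 9.000e-04  9.793e-01 -2.024e-01 -1.200e-03] F [-7.1 -3.3 10.3] 75.92309574166607
slide 10616 x [-37.2  67. ] y [-41.1  -9.1  22.9] z [ 4.2  5.8 18.9]
  lip 1898 x [-37.5 -32.5] y [-17.   14.6]
bar 5406 x [-22.3  40.9] y [50.5 59.2 71.6] z [7.  8.5 9.8]
```

>>> {"method": "step_arm", "body": {"plan": [[0.23,0.097,0,0,0,0,75.5],[0.23,0.097,0,0,0,0,75.5],[0.23,0.097,0,0,0,0,75.5],[0.14,0.06,0,0,0,0,75.5],[0,0,0,0,0,0,75.5]]}}

```text
clock: 7.57
eef_pos: [623.0, -78.9, 29.5]
tool_rot: [0.001, 0.979, -0.202, -0.0]
wrist_force: [-4.1, -3.3, 7.0]
opening: 75.4
```

```bash
python3 -c "
from meas import *; p=tips('w5',9); meas(p)"
```

```text
pusher L [ 11.7  32.4 -14.3] counter [-14.4   4.2   5.8]
presser L [  6.9 -37.7 -16.7] counter [32.9 56.1  8.1]
7.5667 [623.  -78.9  29.5] [ 5.000e-04  9.793e-01 -2.022e-01 -1.000e-04] F [-4.1 -3.3  7. ] 75.3524981879188
slide 11133 x [-17.9  71.3] y [-45.5 -11.9  22.7] z [ 4.3  5.8 18.9]
  lip 1920 x [-18.2 -13.1] y [-17.2  14.6]
bar 4938 x [-22.1  41.2] y [ 6.8 59.1 71.7] z [7.  8.6 9.9]
```

View pics/w5.png

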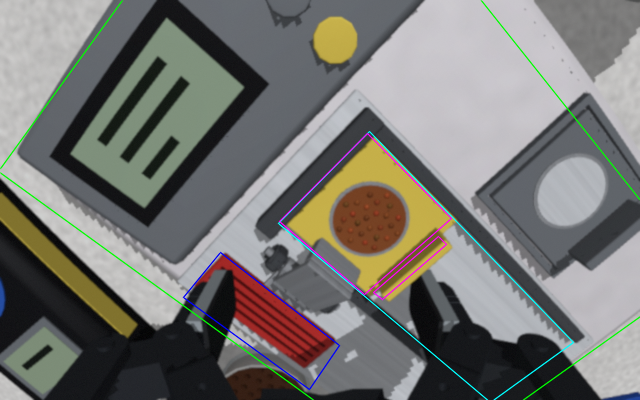

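The slide is under the open jaw with about 2 mm to go. I'll push gently until the stop's reaction shows.

>>> {"method": "step_arm", "body": {"plan": [[0.07,0.03,0,0,0,0,75.5],[0,0,0,0,0,0,75.5]]}}

```text
clock: 7.78
eef_pos: [623.9, -78.4, 29.5]
tool_rot: [0.001, 0.979, -0.202, -0.0]
wrist_force: [-5.0, -1.8, 8.3]
opening: 75.2
```

>>> {"method": "step_arm", "body": {"plan": [[0.05,0.02,0,0,0,0,75.5],[0,0,0,0,0,0,75.5]]}}

```text
clock: 7.95
eef_pos: [623.9, -78.4, 29.4]
tool_rot: [0.001, 0.979, -0.203, -0.001]
wrist_force: [-6.2, -4.3, 9.4]
opening: 75.6
```

>>> {"method": "step_arm", "body": {"plan": [[0.03,0.01,0,0,0,0,75.5],[0,0,0,0,0,0,75.5]]}}

```text
clock: 8.12
eef_pos: [624.0, -78.4, 29.5]
tool_rot: [0.001, 0.979, -0.203, -0.002]
wrist_force: [-8.9, -4.1, 9.9]
opening: 75.4
```

```bash
python3 -c "
from meas import *; p=tips(); meas(p)"
```

```text
pusher L [ 11.5  32.5 -14.4] counter [-13.5   4.3   5.9]
presser L [  5.4 -38.2 -16.9] counter [33.4 57.6  8.2]
8.1167 [624.  -78.4  29.5] [ 0.0012  0.9793 -0.2026 -0.0019] F [-8.9 -4.1  9.9] 75.3691399879255
slide 10862 x [-17.1  71.3] y [-45.6 -12.1  22.7] z [ 4.4  5.9 18.9]
  lip 1936 x [-17.3 -12.1] y [-17.4  14.5]
bar 4880 x [-22.2  41.1] y [ 7.  59.1 71.6] z [7.  8.5 9.7]
```

>>> {"method": "step_arm", "body": {"plan": [[0.09,0.04,0,0,0,0,75.5],[0.05,0.02,0,0,0,0,75.5],[0,0,0,0,0,0,75.5]]}}

```text
clock: 8.42
eef_pos: [624.1, -78.3, 29.4]
tool_rot: [0.002, 0.979, -0.203, -0.005]
wrist_force: [-13.4, -5.9, 13.6]
opening: 75.5
```

```bash
python3 -c "
from meas import *; p=tips(); meas(p)
save('w6',p['pixels'][100:330,170:490],2)"
```

```text
pusher L [ 11.4  32.4 -14.5] counter [-13.3   4.5   6. ]
presser L [  5.6 -37.8 -17.1] counter [33.5 57.1  8.2]
8.4167 [624.1 -78.3  29.4] [ 0.0024  0.9792 -0.2029 -0.0048] F [-13.4  -5.9  13.6] 75.52955056620137
slide 10857 x [-17.   71.3] y [-45.6 -12.2  22.6] z [ 4.4  5.9 18.9]
  lip 1940 x [-17.3 -12.1] y [-17.3  14.4]
bar 4862 x [-22.1  41. ] y [ 7.2 59.  71.5] z [6.9 8.5 9.7]
```

View pics/w6.png

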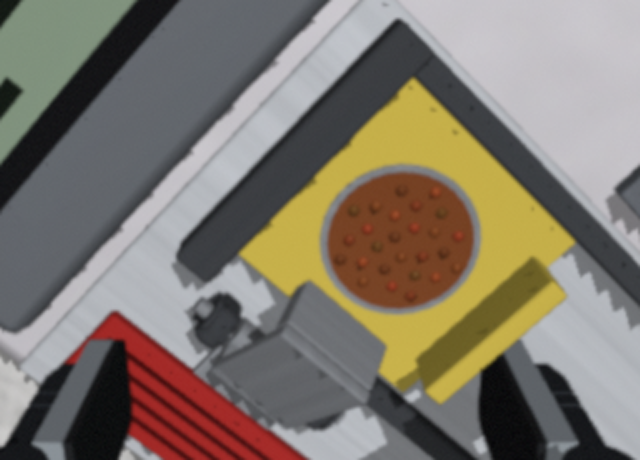

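The slide's front edge is flush along the end stop (crop (240,250)–(415,80)), and the force rose to 15 N with no movement, so it is home. I'll ease the pusher off with the bar still down, then let the bar up gently and leave.

>>> {"method": "step_arm", "body": {"plan": [[-0.18,-0.08,0,0,0,0,75.5],[-0.18,-0.08,0,0,0,0,75.5],[0,0,0,0,0,0,75.5],[0,0,0.15,0,0,0,75.5],[0,0,0.15,0,0,0,75.5],[0,0,0.15,0,0,0,75.5],[0,0,0.2,0,0,0,75.5],[0,0,0.2,0,0,0,75.5],[0,0,0.3,0,0,0,75.5],[0,0,0.5,0,0,0,75.5]]}}

```text
clock: 9.3
eef_pos: [620.1, -78.6, 58.6]
tool_rot: [0.0, 0.979, -0.203, -0.002]
wrist_force: [-1.0, 0.3, -0.5]
opening: 75.3
```

>>> {"method": "step_arm", "body": {"plan": [[0,0,0.8,0,0,0,75.5],[0,0,1,0,0,0,75.5],[0,0,1,0,0,0,75.5],[0,0,1,0,0,0,75.5],[-1,0,1,0,0,0,75.5],[-1,0,0.5,0,0,0,75.5],[-1,0,0,0,0,0,75.5],[0,0,0,0,0,0,75.5]]}}

```text
clock: 9.97
eef_pos: [558.4, -78.7, 167.1]
tool_rot: [-0.0, 0.979, -0.203, -0.001]
wrist_force: [-0.1, 1.0, -1.5]
opening: 75.5
```

```bash
python3 -c "
from meas import *; p=tips('w7',9); meas(p)"
```

```text
pusher L [  1.6  45.  -23.1] counter [-89.9  28.1 152.2]
presser L [  1.5 -43.7 -23.3] counter [-25.8  89.5 152.5]
9.9667 [558.4 -78.7 167.1] [-5.000e-04  9.793e-01 -2.026e-01 -7.000e-04] F [-0.1  1.  -1.5] 75.52825751154556
slide 2871 x [-17.2  32. ] y [-26.1  -8.7  23.1] z [ 4.   5.7 19.1]
  lip 355 x [-17.4 -12.7] y [-16.7  14.5]
bar 2537 x [-22.6  40.3] y [50.3 59.9 69.4] z [12.6 16.6 20.3]
```

View pics/w7.png

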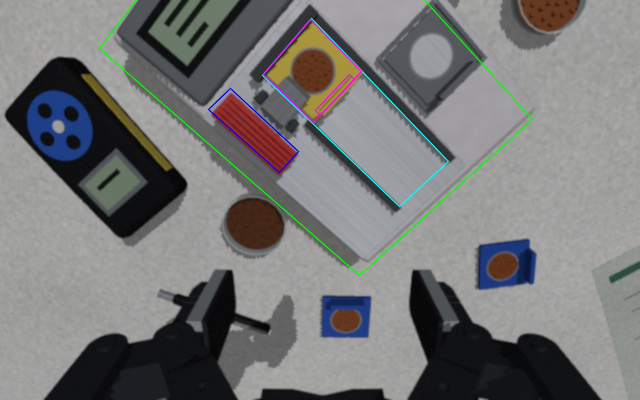

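The slide is home under the jaw (312,70). The bar is part-raised, with a slope of about 0.38 rad, so the clip is at about 0.2 and resting on the slide. Bystanders in view haven't moved and the robot is clear, so I'm handing in.

```bash
python3 -c "
from bench import bot; print(bot.close_job())"
```

```text
the job is handed in; nothing more can be done
None
```

The yellow slide is fully home against the end stop, and the clip is holding it. I pressed the red bar down with one fingertip and pushed the slide about 55 mm along its guides with the other. I then backed the pusher off, let the bar up gently and took the hand away. I handed in just after 10 s on the robot's clock.

**Last checks**
- **At the stop:** the push force rose to about 15 N with no further movement, and a close-up showed the slide's front edge flush along the end stop.
- **After letting go:** the slide stayed put. The bar came up only part way, with a slope of about 0.38 rad. That puts the clip at about 0.2 rad, against the expected 0.22 for the jaw resting on the slide.
- **Hand clear:** the wrist force was about zero, and the other things still in view looked untouched. The jar and blue cap were out of that last picture, so I did not re-check them.

**What disagreed**
- **Fingertip position:** the wrist and side cameras showed the fingertips about 16 to 23 mm behind the reported TCP, not 19 mm ahead. I used the camera values, and the contact with the bar agreed with them.
- **Counter frame:** the counter's frame lies about 7 mm to the left of its body's centre line.
- **Final slide position:** the rear edge measured at x ≈ -17 mm, against a nominal -16 mm. The bar read about 1.5 mm low in x in the same pictures, so I put this down to a frame error of that size.

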